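Uncover the wide curing pot

TASK

Two lidded steel curing pots stand on the worktop. Take the loose lid off the wider pot by its knob, keeping it level, and set it down gently, knob up, with the whole lid on the round cork mat. Leave the wide pot standing where it is and the narrower pot covered and undisturbed.

Things in the scene. Friction and masses are not known exactly. Their poses are not given: they have to be found in the camera images.
- lid_wide: Loose steel lid of the wider pot, a disc 120 mm across. Origin: centre of its underside (a 104 mm step, 5 mm deep, sunk in the pot's mouth with 3 mm play); z up. Above the origin: rim at 5 to 8 mm, plate 11 mm at the centre, then a black round knob 26 mm across, upright-sided from 20 to 40 mm, top 45 mm. On the pot the origin is 65 mm above the pot's. About 0.16 kg; lifts straight off.
- pot_wide: The wider open steel pot, 116 mm across, 70 mm high, walls 3 mm, with two small loop lugs on its own +x and -x sides standing 17 mm out; a mortar sample lies in it, below the rim. Not fixed; about 0.8 kg with the sample. Origin: centre of its underside, on the worktop; z up.
- mat: Round cork mat, 180 mm across, 8 mm thick, fixed on the worktop. Origin: centre of its underside, so its top is 8 mm above the origin; z up.
- lid_narrow: Loose lid of the narrower pot, to be left alone: the same form and knob but 84 mm across, on a pot 80 mm across and 80 mm high. Origin: centre of the underside of its step, 75 mm above the worktop; the top of its knob is 120 mm above the worktop.

How it is judged:
By the outcome, as a careful person would: the job done as asked, in the order asked, and still so for the second after the job is handed in, with the robot touching nothing.
It also fails if it takes over 38 s, if anything falls off the work surface, if the arm or the gripper's body presses on something with over 40 N, if the wrist force passes 120 N, or if a joint passes its speed limit or range.

ROBOT

A 6-joint arm with a two-finger parallel gripper is mounted at the origin on a cart in front of the work surface, level with it; the furniture and walls round the work are solid. World frame = base frame: x ahead of the robot, y to its left, z up, the work surface at z = 0. Lengths are in mm, angles in rad, forces in N, time in s.
With the tool pointing down it reaches from about 425 to 950 mm from the base axis. Payload 14.7 kg.
Tool frame: the origin (TCP) lies at the very end of the fingers, on their centre line; the grasp point (between the pads) lies 19 mm behind it; z points along the fingers, y is the direction in which the jaws open and shut (so a half turn about z gives the same grasp; the last joint's range is limited). The gripper opens to 85 mm and grips with 20 to 120 N. Pads are 22 mm wide; open, the fingers measure 114 mm over their backs; the gripper's body (76 mm by 85 mm) begins 54 mm behind the grasp point. The pads swing forward as they close: fully open they stand 13 mm farther back than shut.
Start: joints at [-1.374, 0.48, 1.596, -0, 1.065, -0.047], TCP at [156.922, -630.768, 231.297] pointing down, gripper open.
Joint ranges: [-2.75, 2.75], [-0.82, 2.05], [0.23, 2.67], [-1.56, 4.7], [0.09, 2.69], [-2.92, 2.92]. Speed limits (rad/s): [1.89, 1.89, 2.39, 3.01, 3.01, 3.01].

INTERFACE

Orientations are given as a unit quaternion [x, y, z, w].
In Python, from workcell import arm, vision, ticket gives the robot as it stands. The module is installed in compiled form; this text tells all that it offers.
- The arm moves only by the tool servo_tool, never from a script. Its argument "motion" is a list that holds one entry, the list of rows, each a list of 7 numbers: the shift along the tool's x, y, z in mm, then the turn, a rotation vector about the tool's x, y, z in degrees, then the gripper's target within -1 to 1 (fully open at 1, half-way at 0, shut at -1). In form: [[[dx, dy, dz, wx, wy, wz, claw], ...]]. A call has 1 to 8 rows; each row shifts and turns the commanded pose from where the row before left it, along the tool's axes as they then stand; what a row does not reach is not made up. A row lasts 1/8 s, in which the tool goes at most 62.5 mm and 10.7 degrees, less where a joint would pass 70% of its speed; a pose out of reach is approached as far as the arm can. A call with a gripper value outside its range is refused whole. The fingers move at their own pace and stop on an object; the grip force is fixed at half the most. Time passes only in rows, so rows that do not move let the fingers close. It gives the time, the measured TCP pose, the force and the opening at its end, in the units of the state.
- arm.get_obs(): the state, without advancing time (a new reading comes with each control period).
- vision.camera(name): name is "scene" or "top" or "wrist"; returns the picture (480x640x3 uint8, red, green, blue); there is no depth.
- vision.calibration(name): a dict with "fx", "fy", "cx", "cy" (pixels), "T" (4x4, takes a point from camera to world coordinates); the wrist camera has in their place "T_tool_cam" (4x4, takes a point from camera to tool coordinates, whose origin is the TCP and whose axes are the flange's). Camera axes: x right, y up, looking along -z (the intrinsics and any distortion apply to the point x, -y, -z); pixel columns grow to the right and rows downward; lengths in mm; the calibration is good to about 2 mm. A picture is of the moment at which its call begins: read the wrist's pose just before it. calibration takes no time and is no camera call.
- ticket.close_job(): hands the job in, once; it reports no verdict.
The state is a dict: "time_s": time; "q": joint angles; "dq": joint speeds; "joint_efforts": joint torques, N m; "position": TCP position; "ee_rot": TCP orientation; "force": force on the tool from outside, world axes, zero at the start; "ft_torque": the same for the moment, N m; "opening": opening from 0.0 (shut) to 1.0 (fully open).
Only numpy, scipy, OpenCV 4.12 (cv2) and the standard library are available. Lean on these libraries where they do the work, as an engineer would, in place of code of your own. Each camera call takes 0.05 s, during which the arm holds its last target. There are 200 camera calls.

## Working session

There is one attempt and no reset: what is moved stays moved. The work goes in short steps, Python scripts to look and compute and a tool call to move; the robot and the scene stay as the last step left them, time stands still between calls to the robot, and variables do not carry over. Pictures are saved under pics/ and viewed, about 8 in all and at most 12, crops included, and the job is handed in when it is done.

Besides the shell and the picture viewer there is one more tool, called by a JSON object that holds its "op" and its "data", one argument or row to a line. servo_tool: Moves the arm, as the interface text tells. Its arguments: {"type":"object","properties":{"motion":{"type":"array"}},"required":["motion"]}

```bash
mkdir -p pics; python3 - <<'E'
from workcell import arm, vision
import cv2, numpy as np
np.set_printoptions(precision=4,suppress=True)
for n in ("top","scene"):
    im=vision.camera(n); cv2.imwrite(f"pics/{n}0.png",im[:,:,::-1])
for n in ("top","scene","wrist"):
    print(n,vision.calibration(n))
o=arm.get_obs(); print(o["time_s"],o["position"],o["ee_rot"],o["force"],o["opening"])
E
```

```text
top {'fx': 478.20432560858, 'fy': 478.20432560858, 'cx': 325.99310684303947, 'cy': 239.9077789558948, 'T': array([[  0.0098,   0.9949,  -0.1005, 427.2819],
       [ -0.9998,   0.0114,   0.0154, -60.2525],
       [  0.0165,   0.1003,   0.9948, 935.483 ],
       [  0.    ,   0.    ,   0.    ,   1.    ]])}
scene {'fx': 583.6793937834882, 'fy': 583.6793937834882, 'cx': 317.51479726795094, 'cy': 245.42028866951347, 'T': array([[ -0.7705,   0.3726,  -0.5172, -89.3244],
       [ -0.6373,  -0.434 ,   0.6368, 675.6907],
       [  0.0128,   0.8203,   0.5718, 719.4967],
       [  0.    ,   0.    ,   0.    ,   1.    ]])}
wrist {'fx': 334.7145071589374, 'fy': 334.7145071589374, 'cx': 320.99705830733103, 'cy': 239.31955289814982, 'T_tool_cam': array([[   0.0002,    0.9624,    0.2716,   67.0051],
       [   1.    ,    0.    ,   -0.0008,   -0.6625],
       [  -0.0008,    0.2716,   -0.9624, -142.9889],
       [   0.    ,    0.    ,    0.    ,    1.    ]])}
0.1 [ 156.8315 -630.4271  230.754 ] [ 0.9926  0.1216 -0.     -0.0005] [ 0.508  -0.3304 -0.5187] 1.0023430005736678
```

View pics/top0.png

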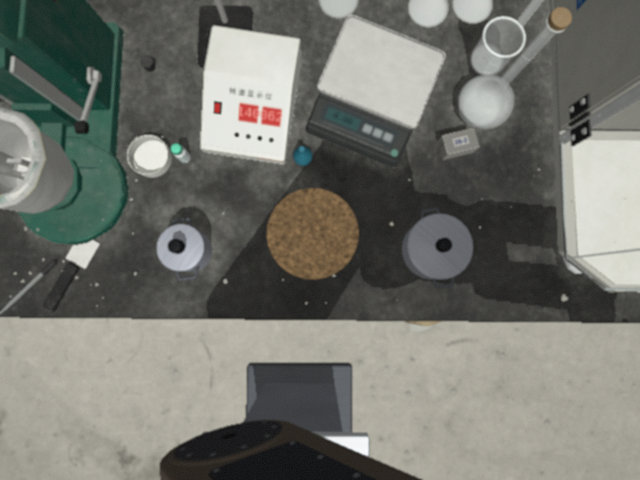

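View pics/scene0.png

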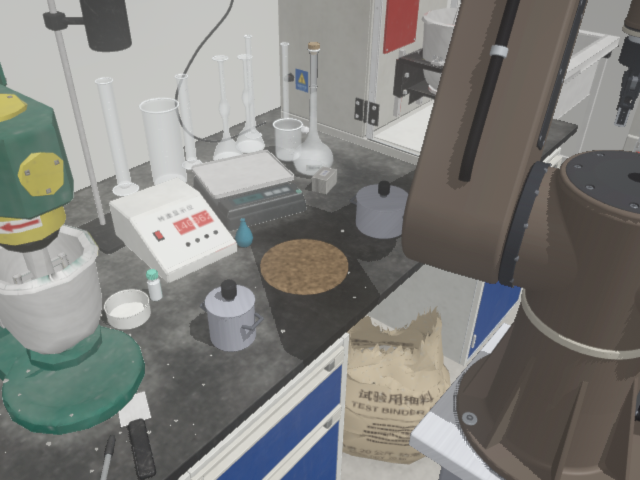

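Top view: wide lid disc at about (438,246) with its knob top at (444,245), mat centre (313,233), narrow knob (176,246). Scene view: wide knob top at about (384,187), mat centre (304,266), narrow knob (229,288).

```bash
cat > h.py <<'E'
import numpy as np
from scipy.spatial.transform import Rotation as R
from workcell import arm, vision
np.set_printoptions(precision=1,suppress=True)
def ray(c,T,u,v):
    d=np.array([(u-c["cx"])/c["fx"],-(v-c["cy"])/c["fy"],-1.]); d=T[:3,:3]@d
    return T[:3,3],d/np.linalg.norm(d)
def tri(rs):
    A=sum(np.eye(3)-np.outer(d,d) for o,d in rs); b=sum((np.eye(3)-np.outer(d,d))@o for o,d in rs)
    p=np.linalg.solve(A,b); return p,[np.linalg.norm(np.cross(p-o,d)) for o,d in rs]
def atz(r,z): o,d=r; return o+d*(z-o[2])/d[2]
def fixed(n,u,v): c=vision.calibration(n); return ray(c,c["T"],u,v)
def toolT(o):
    T=np.eye(4); T[:3,:3]=R.from_quat(o["ee_rot"]).as_matrix(); T[:3,3]=o["position"]; return T
def wrist(o,u,v): c=vision.calibration("wrist"); return ray(c,toolT(o)@c["T_tool_cam"],u,v)
E
python3 - <<'E'
from h import *
for n,a,b,z in (("wideknob",(444,245),(384,187),110),("mat",(313,233.5),(304,266),8),("narrowknob",(176,246),(229,288),120)):
    r=[fixed("top",*a),fixed("scene",*b)]; print(n,*tri(r),atz(r[0],z),atz(r[1],z))
print("lid rim edges",[atz(fixed("top",*p),73) for p in((402,246),(474,246),(438,212),(438,280))])
print("mat edges",[atz(fixed("top",*p),8) for p in((266.5,233),(359,233),(313,187.5),(313,279.5))])
print(toolT(arm.get_obs()))
E
```

```text
wideknob [ 504.9 -281.9   98.2] [np.float64(0.41176580244372496), np.float64(0.4117658024438358)] [ 504.1 -278.5  110. ] [ 493.3 -264.   110. ]
mat [534.  -49.    1.6] [np.float64(0.06734937992583988), np.float64(0.06734937992590309)] [533.2 -49.1   8. ] [528.5 -42.5   8. ]
narrowknob [496.8 185.5 108.3] [np.float64(0.6803049472580831), np.float64(0.6803049472580381)] [496.3 182.5 120. ] [484.9 194.6 120. ]
lid rim edges [array([ 504.9, -211.7,   73. ]), array([ 506.3, -343.1,   73. ]), array([ 568.1, -278.2,   73. ]), array([ 444. , -276.5,   73. ])]
mat edges [array([533.2,  41.4,   8. ]), array([ 535.3, -139. ,    8. ]), array([624.5, -48. ,   8. ]), array([443.8, -50.3,   8. ])]
[[   1.     0.2   -0.   156.8]
 [   0.2   -1.     0.  -630.4]
 [   0.    -0.    -1.   230.8]
 [   0.     0.     0.     1. ]]
```

Heights fit roughly (98 mm against 110 for the knob top, 2 against 8 for the mat); lid and mat diameters agree with the text from the top view. I'll go above the wide knob, swinging clear of the cabinet, and look with the wrist camera.

{"op": "servo_tool", "data": {
  "motion": [
    [[14, -20, 0, 0, 0, 0, 1], [29, -40, 0, 0, 0, 0, 1], [29, -40, 0, 0, 0, 0, 1], [28, -38, 0, 0, 0, 0, 1], [30, -25, 0, 0, 0, 0, 1], [40, -16, 0, 0, 0, 0, 1], [44, -14, 0, 0, 0, 0, 1], [44, -14, 0, 0, 0, 0, 1]]
  ]
}}

```text
time_s: 1.1
position: [358.4, -366.6, 231.3]
ee_rot: [0.993, 0.121, -0.0, -0.0]
force: [-0.3, -1.2, -0.1]
opening: 0.998
```

{"op": "servo_tool", "data": {
  "motion": [
    [[44, -14, 0, 0, 0, 0, 1], [44, -14, 0, 0, 0, 0, 1], [40, -12, 0, 0, 0, 0, 1], [25, -8, 0, 0, 0, 0, 1], [10, -3, 0, 0, 0, 0, 1], [0, 0, 0, 0, 0, 0, 1]]
  ]
}}

```text
time_s: 1.85
position: [503.1, -278.6, 231.0]
ee_rot: [0.993, 0.122, -0.0, -0.0]
force: [-0.5, 0.8, -0.3]
opening: 0.998
```

```bash
python3 - <<'E'
from h import *; import cv2,json
o=arm.get_obs(); im=vision.camera("wrist"); cv2.imwrite("pics/w1.png",im[:,:,::-1])
json.dump({k:list(map(float,o[k])) for k in("position","ee_rot")},open("w1.json","w"))
print(o["time_s"],toolT(o),o["force"],o["q"])
E
```

```text
1.85 [[   1.     0.2   -0.   503.1]
 [   0.2   -1.     0.  -278.6]
 [  -0.    -0.    -1.   231. ]
 [   0.     0.     0.     1. ]] [-0.5  0.8 -0.3] [-0.6  0.4  1.8 -0.   1.   0.8]
```

View pics/w1.png

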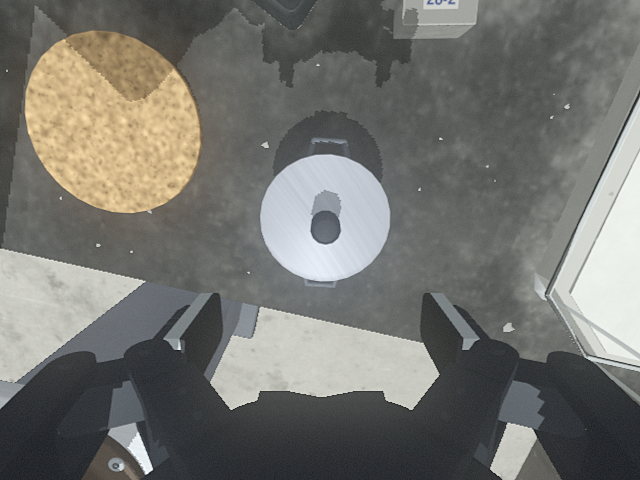

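The wrist view shows the wide lid disc spanning about (261–390, 154–282), knob near (326,226), lugs fore and aft, the mat at left, fingers clear. I'll take an enlarged crop to read the knob's top.

```bash
python3 - <<'E'
import cv2,numpy as np
a=cv2.imread("pics/w1.png")[145:290,255:395]; b=cv2.imread("pics/top0.png")[200:290,395:485]
a=cv2.convertScaleAbs(cv2.resize(a,None,fx=4,fy=4,interpolation=2),alpha=1.3,beta=10)[:540]
b=cv2.resize(b,(240,240),interpolation=2); b=cv2.convertScaleAbs(b,alpha=1.5,beta=10)
o=np.zeros((540,800,3),np.uint8); o[:,:560]=a; o[:240,560:]=b; cv2.imwrite("pics/c1.png",o)
E
```

```text
(no output)
```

View pics/c1.png

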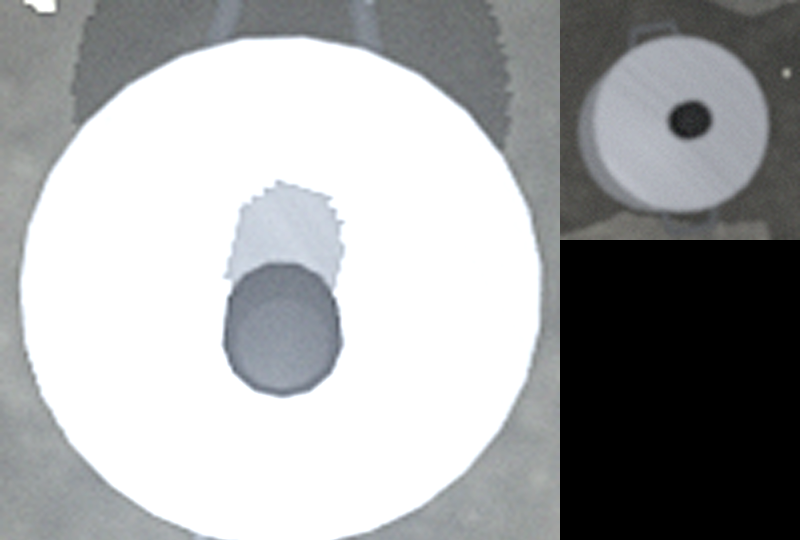

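Enlarged: knob's flat top at wrist pixel (326,229.5), lid disc centre at (325.3,217.7); in the top view the knob is at (443.8,244.6) and the disc at (440.8,246.5).

```bash
python3 - <<'E'
from h import *; import json
o=json.load(open("w1.json"))
for n,a,b,z in (("knob",(326,229.5),(443.8,244.6),110),("lid",(325.3,217.7),(440.8,246.5),73)):
    r=[wrist(o,*a),fixed("top",*b)]; print(n,*tri(r),[atz(x,z) for x in r])
mw=wrist(o,112,121); mt=fixed("top",313,233.5); print("mat",tri([mw,mt]),atz(mw,8),atz(mt,8))
p=atz(wrist(o,326,229.5),110); T=toolT(o); print("tool delta",T[:3,:3].T@(p-T[:3,3]))
E
```

```text
knob [ 504.5 -280.8  105.6] [np.float64(1.639650201686608), np.float64(1.6396502016867682)] [array([ 504.6, -281.9,  110. ]), array([ 504.8, -278.2,  110. ])]
lid [ 505.4 -282.3   70.6] [np.float64(0.8891607354602555), np.float64(0.889160735460228)] [array([ 506.4, -281.4,   73. ]), array([ 504.7, -282.4,   73. ])]
mat (array([535.9, -48.2,   8.5]), [np.float64(2.8834444491557587), np.float64(2.8834444491558697)]) [538.6 -46.8   8. ] [533.2 -49.1   8. ]
tool delta [  0.8   3.6 121. ]
```

Knob axis at about (505, −281.5), top 106–110 mm, lid rim 71–73 mm: consistent with the text. Going down so that the TCP ends near z 80 (fingers just above the lid plate).

{"op": "servo_tool", "data": {
  "motion": [
    [[1, 3, 15, 0, 0, 0, 1], [0, 0, 35, 0, 0, 0, 1], [0, 0, 35, 0, 0, 0, 1], [0, 0, 30, 0, 0, 0, 1], [0, 0, 20, 0, 0, 0, 1], [0, 0, 10, 0, 0, 0, 1], [0, 0, 6, 0, 0, 0, 1], [0, 0, 0, 0, 0, 0, 1]]
  ]
}}

```text
time_s: 2.9
position: [504.8, -281.6, 80.3]
ee_rot: [0.993, 0.121, 0.0, 0.0]
force: [0.2, -0.3, 0.5]
opening: 0.999
```

{"op": "servo_tool", "data": {
  "motion": [
    [[0, 0, 0, 0, 0, 0, 0], [0, 0, 0, 0, 0, 0, -0.3], [0, 0, 0, 0, 0, 0, -0.6], [0, 0, 0, 0, 0, 0, -1], [0, 0, 0, 0, 0, 0, -1], [0, 0, 0, 0, 0, 0, -1]]
  ]
}}

```text
time_s: 3.65
position: [505.0, -281.5, 80.8]
ee_rot: [0.993, 0.122, 0.0, 0.0]
force: [-1.9, 0.4, 7.0]
opening: 0.283
```

```bash
python3 - <<'E'
from h import *; import cv2
o=arm.get_obs(); a=vision.camera("wrist"); cv2.imwrite("pics/w2.png",a[:,:,::-1])
print(o["time_s"],o["position"],o["force"],o["ft_torque"],o["opening"])
E
```

```text
3.65 [ 505.  -281.5   80.8] [-1.9  0.4  7. ] [ 0.1  0.2 -0. ] 0.2832609634742588
```

View pics/w2.png

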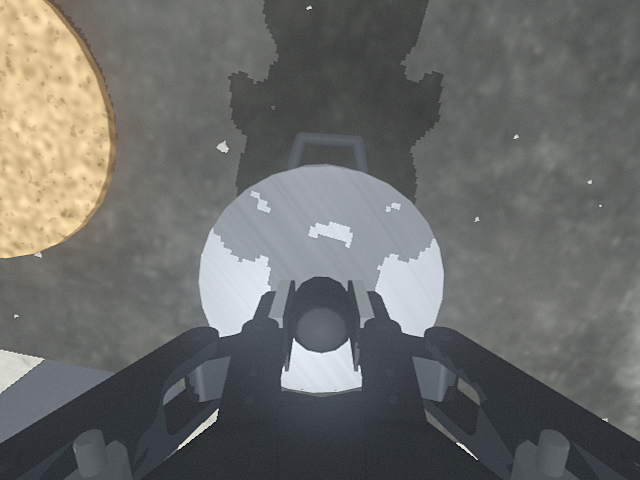

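The pads hold the knob at (322,328) from both sides, opening 0.283 (24 mm, knob 26 mm), lid flat. Lifting straight up.

{"op": "servo_tool", "data": {
  "motion": [
    [[0, 0, -2, 0, 0, 0, -1], [0, 0, -5, 0, 0, 0, -1], [0, 0, -9, 0, 0, 0, -1], [0, 0, -14, 0, 0, 0, -1], [0, 0, -14, 0, 0, 0, -1], [0, 0, -10, 0, 0, 0, -1], [0, 0, -5, 0, 0, 0, -1], [0, 0, 0, 0, 0, 0, -1]]
  ]
}}

```text
time_s: 4.7
position: [505.0, -281.5, 139.6]
ee_rot: [0.993, 0.122, 0.0, 0.0]
force: [-0.4, 0.2, -0.8]
opening: 0.284
```

```bash
python3 - <<'E'
from h import *; import cv2
o=arm.get_obs(); a=vision.camera("scene")
print(o["time_s"],o["position"],o["force"],o["ft_torque"],o["opening"])
w=vision.camera("wrist")
c=np.hstack([cv2.resize(a[130:330,200:440],(432,360)),cv2.resize(w,(360,360))]); cv2.imwrite("pics/l1.png",c[:,:,::-1])
E
```

```text
4.7 [ 505.  -281.5  139.6] [-0.4  0.2 -0.8] [ 0. -0. -0.] 0.28398596907756957
```

View pics/l1.png

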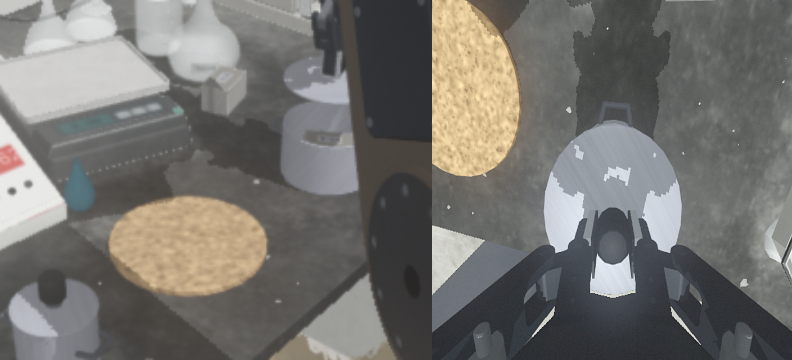

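The lid hangs level about 20–60 mm clear above the pot, which stands where it was; narrow pot and mat untouched. Carrying it to the mat centre (535, −48).

{"op": "servo_tool", "data": {
  "motion": [
    [[5, -13, 0, 0, 0, 0, -1], [10, -26, 0, 0, 0, 0, -1], [10, -26, 0, 0, 0, 0, -1], [10, -26, 0, 0, 0, 0, -1], [10, -26, 0, 0, 0, 0, -1], [10, -26, 0, 0, 0, 0, -1], [10, -26, 0, 0, 0, 0, -1], [10, -26, 0, 0, 0, 0, -1]]
  ]
}}

```text
time_s: 5.8
position: [530.2, -72.3, 139.0]
ee_rot: [0.993, 0.122, -0.0, -0.0]
force: [0.5, 0.8, -1.7]
opening: 0.28
```

{"op": "servo_tool", "data": {
  "motion": [
    [[7, -17, 0, 0, 0, 0, -1], [3.5, -7.4, 0, 0, 0, 0, -1], [0, 0, 0, 0, 0, 0, -1], [0, 0, 0, 0, 0, 0, -1]]
  ]
}}

```text
time_s: 6.3
position: [534.9, -48.5, 139.3]
ee_rot: [0.993, 0.121, -0.0, 0.0]
force: [-0.8, 0.5, -1.8]
opening: 0.282
```

```bash
python3 - <<'E'
from h import *; import cv2
o=arm.get_obs(); w=vision.camera("wrist"); a=vision.camera("scene")
print(o["time_s"],o["position"],o["force"],o["ft_torque"],o["opening"])
c=np.hstack([cv2.resize(a[130:330,200:440],(384,320)),cv2.resize(w,(400,320))]); cv2.imwrite("pics/m1.png",c[:,:,::-1])
E
```

```text
6.3 [534.9 -48.5 139.3] [-0.8  0.5 -1.8] [-0.  0.  0.] 0.28168970342317723
```

View pics/m1.png

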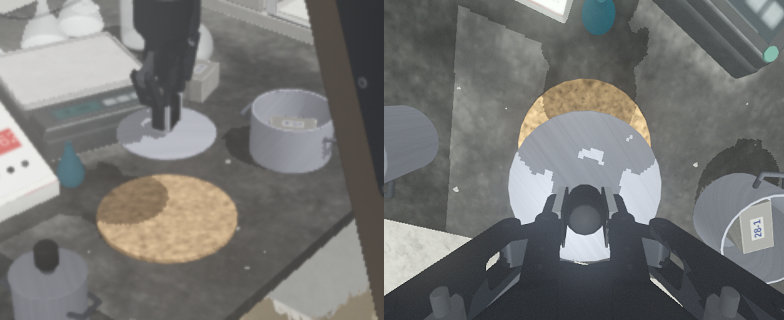

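Lid level and centred over the mat (in the wrist view the mat shows evenly left and right behind it); pot open and standing. Contact expected at TCP z ≈ 24; lowering, slowly at the end.

{"op": "servo_tool", "data": {
  "motion": [
    [[0, 0, 8, 0, 0, 0, -1], [0, 0, 18, 0, 0, 0, -1], [0, 0, 24, 0, 0, 0, -1], [0, 0, 24, 0, 0, 0, -1], [0, 0, 18, 0, 0, 0, -1], [0, 0, 10, 0, 0, 0, -1], [0, 0, 5, 0, 0, 0, -1], [0, 0, 3, 0, 0, 0, -1]]
  ]
}}

```text
time_s: 7.4
position: [535.1, -48.0, 29.3]
ee_rot: [0.993, 0.122, 0.0, 0.0]
force: [0.3, -1.4, -0.7]
opening: 0.281
```

{"op": "servo_tool", "data": {
  "motion": [
    [[0, 0, 1.5, 0, 0, 0, -1], [0, 0, 1.5, 0, 0, 0, -1], [0, 0, 0, 0, 0, 0, -1]]
  ]
}}

```text
time_s: 7.78
position: [535.0, -47.9, 26.5]
ee_rot: [0.993, 0.122, 0.0, 0.0]
force: [-0.4, 0.6, -1.5]
opening: 0.28
```

{"op": "servo_tool", "data": {
  "motion": [
    [[0, 0, 1, 0, 0, 0, -1], [0, 0, 1, 0, 0, 0, -1], [0, 0, 0, 0, 0, 0, -1]]
  ]
}}

```text
time_s: 8.15
position: [534.9, -47.9, 24.2]
ee_rot: [0.993, 0.122, -0.0, -0.0]
force: [-0.2, 1.4, -1.8]
opening: 0.283
```

{"op": "servo_tool", "data": {
  "motion": [
    [[0, 0, 0.5, 0, 0, 0, -1], [0, 0, 0, 0, 0, 0, -1]]
  ]
}}

```text
time_s: 8.4
position: [534.9, -47.9, 23.8]
ee_rot: [0.993, 0.122, 0.0, 0.0]
force: [-0.2, 0.3, 0.6]
opening: 0.282
```

{"op": "servo_tool", "data": {
  "motion": [
    [[0, 0, 0.5, 0, 0, 0, -1], [0, 0, 0, 0, 0, 0, -1]]
  ]
}}

```text
time_s: 8.65
position: [534.9, -47.9, 23.8]
ee_rot: [0.993, 0.122, 0.0, 0.0]
force: [-2.5, 0.4, 12.5]
opening: 0.282
```

Contact (12.5 N upward at the expected height). Easing off slightly, opening, retreating upwards.

{"op": "servo_tool", "data": {
  "motion": [
    [[0, 0, -0.3, 0, 0, 0, -1], [0, 0, 0, 0, 0, 0, -0.2], [0, 0, 0, 0, 0, 0, 0.2], [0, 0, 0, 0, 0, 0, 0.6], [0, 0, 0, 0, 0, 0, 1], [0, 0, 0, 0, 0, 0, 1], [0, 0, 0, 0, 0, 0, 1]]
  ]
}}

```text
time_s: 9.52
position: [534.9, -47.9, 23.6]
ee_rot: [0.993, 0.122, -0.0, -0.0]
force: [-0.6, -0.2, -0.7]
opening: 1.007
```

{"op": "servo_tool", "data": {
  "motion": [
    [[0, 0, -6, 0, 0, 0, 1], [0, 0, -12, 0, 0, 0, 1], [0, 0, -24, 0, 0, 0, 1], [0, 0, -36, 0, 0, 0, 1], [0, 0, -40, 0, 0, 0, 1], [0, 0, -40, 0, 0, 0, 1], [0, 0, -25, 0, 0, 0, 1], [0, 0, -10, 0, 0, 0, 1]]
  ]
}}

```text
time_s: 10.52
position: [535.5, -47.9, 218.8]
ee_rot: [0.993, 0.122, 0.001, 0.0]
force: [0.1, -0.1, 0.4]
opening: 1.003
```

```bash
python3 - <<'E'
from h import *; import cv2
o=arm.get_obs(); w=vision.camera("wrist"); a=vision.camera("scene"); 
print(o["time_s"],o["position"],o["force"],o["opening"])
c=np.hstack([cv2.resize(a[130:370,190:430],(360,480)),cv2.resize(w[:384],(440,480))]); c=np.hstack([cv2.resize(a[130:370,190:430],(330,330)),cv2.resize(w,(440,330))]); cv2.imwrite("pics/p1.png",c[:,:,::-1])
E
```

```text
10.525 [535.5 -47.9 218.8] [ 0.1 -0.1  0.4] 1.0027128784070098
```

View pics/p1.png

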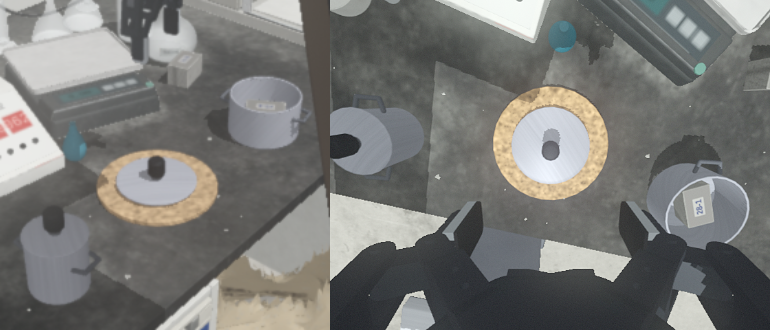

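The lid lies knob up and centred on the mat (mat about 493–608, lid 512–590 in the crop), with cork visible all round. The wide pot stands open in place, the narrow pot is covered, and the gripper is clear.

```bash
python3 -c "
from workcell import ticket; print(ticket.close_job())"
```

```text
the job is handed in; nothing more can be done
None
```

I took the wide pot's lid off by its knob, lifted it straight up, carried it level, and lowered it knob up onto the cork mat. I then let go, raised the gripper clear and handed the job in at about 10.5 s.

- **Last pictures:** the lid lies flat and near the middle of the mat, with cork showing all round. The wide pot stands open and looks to be where it was. The narrow pot is still covered.
- **Touchdown:** the highest force I read was 12.5 N, at the expected height. I read the force only at the end of each move, so a brief higher peak would not have shown.
- **Measurements that disagreed:** the first knob heights, from the top and scene cameras, came out about 12 mm below the text's. A second look with the wrist camera brought the wide knob to within 5 mm. The two views of the mat centre differed by about 6 mm, well within the 30 mm margin round the lid.

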